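Plug in the sensor and index its stage

ROBOT

A 6-joint arm with a two-finger parallel gripper is mounted at the origin on a cart in front of the work surface, level with it; the furniture and walls round the work are solid. World frame = base frame: x ahead of the robot, y to its left, z up, the work surface at z = 0. Lengths are in mm, angles in rad, forces in N, time in s.
With the tool pointing down it reaches from about 275 to 825 mm from the base axis. Payload 5.2 kg.
Tool frame: the origin (TCP) lies between the finger pads, 19 mm behind the fingertips; this is the grasp point; z points along the fingers, y is the line along which they close (so a half turn about z gives the same grasp; the last joint's range is limited). The gripper opens to 93 mm and grips with 3 to 60 N. Pads are 15 mm wide; open, the fingers measure 128 mm over their backs; the gripper's body (75 mm by 188 mm) begins 65 mm behind the grasp point.
Start: joints at [-1.501, 0.259, 1.535, -0, 1.348, -0.203], TCP at [148.207, -529.66, 237.453] pointing down, gripper open.
Joint ranges: [-3.14, 3.14], [-0.91, 2.08], [0.19, 2.58], [-1.22, 4.36], [0.22, 2.71], [-3.12, 3.12]. Speed limits (rad/s): [2.57, 2.57, 3.14, 3.14, 3.14, 3.14].

INTERFACE

Orientations are given as a rotation vector (axis times angle).
In Python, from bench import telemetry, cams, robot gives the robot as it stands.
- The arm moves only by the shell command python3 -m creep 'ROWS' [OPENING] [FORCE]. ROWS is JSON, a list of rows, each a list of 4 numbers: the shift along the tool's x, y, z in mm, then the turn about the tool's z in rad. In form: [[tx, ty, tz, spin], ...]. A call has 1 to 12 rows; each row shifts and turns the commanded pose from where the row before left it, along the tool's axes as they then stand; what a row does not reach is not made up. A row lasts 1/10 s, in which the tool goes at most 50 mm and 8.59 degrees, less where a joint would pass 70% of its speed; a pose out of reach is approached as far as the arm can. A call is refused whole if a number of a shift passes 50 or a number of a turn 0.15, either way. A call with a gripper value outside its range is refused whole. OPENING is the opening, from 0 (shut) to 1 (fully open), set as the call begins (- or left out, the last holds). The fingers move at their own pace and stop on an object; FORCE is the grip in N (left out, the last holds). Time passes only in rows, so rows that do not move let the fingers close. It gives the time, the measured TCP pose, the force, the opening and the grip force at its end, in the units of the state.
- telemetry.observe(): the state, without advancing time (a new reading comes with each control period).
- cams.grab_frame(name): name is "side" or "top"; returns a dict with "img" (400x640x3 uint8, blue, green, red), "depth" (400x640 float32, mm along the optical axis (not along the pixel's ray), 0 where there is no reading), "mtx" (3x3 intrinsics, pixels), "R" (3x3) and "t" (3): a world point X has camera coordinates R X + t. Camera axes: x right, y down, z forward; pixel columns grow to the right and rows downward; lengths in mm; the calibration is good to about 2 mm. A picture is of the moment at which its call begins.
- robot.finish_job(): hands the job in; it is judged then, once.
The state is a dict: "clock": time; "joints": joint angles; "qvel": joint speeds; "effort": joint torques, N m; "ee_pos": TCP position; "ee_rot": TCP orientation; "force": force on the tool from outside, world axes, zero at the start; "ft_torque": the same for the moment, N m; "finger_gap": finger opening in mm; "grip_force": force on a finger pad.
Only numpy, scipy, OpenCV 4.12 (cv2) and the standard library are available. Lean on these libraries where they do the work, as an engineer would, in place of code of your own. Each camera call takes 0.05 s, during which the arm holds its last target. There are 200 camera calls.

TASK

Take the block-shaped sensor plug out of its cradle and plug it fully home, upright, into the rectangular socket on top of the stage carriage. Then slide the carriage along its rail until its spring ball clicks into the notch of the steel strip beside the rail, and finish there holding on: the plug gripped between the fingers and the ball sitting in the notch. Leave the other things on the table where they are.

Things in the scene. Friction and masses are not known exactly. Their poses are not given: they have to be found in the camera images.
- sensor_plug: Sensor plug in its cradle: grey housing 36 (own x) x 28 (own y) x 40 mm high on a smaller rectangular foot 24 (x) x 16 (y) x 16 mm; 0.09 kg. Origin: centre of the foot's underside, z up; housing spans z = 16 to 56 mm. Turned by half a turn it looks and fits the same.
- cradle: Fixed grey cradle block 64 x 54 x 24 mm, origin at the centre of its underside. The plug's foot stands in its 20 mm deep pocket with 2.5 mm play on each side and the housing rests on its top: lift by more than 20 mm to clear it.
- plug_shoulder (a point): Point on the plug's axis at the underside of its housing, 16 mm above the foot's end; it meets the carriage's top when the plug is fully home.
- socket (a point): Centre of the socket's mouth on the carriage's flat top, 46 mm above the table; moves with the carriage. z up; x points along the rail the way the carriage must slide (to the robot's right, about world -y), y away from the robot. Pocket 26 (x) x 18 (y) mm, 18 mm deep, 2 mm lead-in; the plug enters with its x along this x, either way round.
- stage: Fixed linear stage: base plate about 325 x 92 mm with a guide rail, 30 mm high end stops and the aluminium carriage (100 x 52 mm, top at 46 mm). x runs along the rail as the socket's x; the origin lies under the rail's middle. The spring plunger with its black knob (18 mm across, top 72 mm above the table) stands on the carriage 54 mm behind (-x) and 42 mm beside (-y, robot's side) the socket.
- carriage (a joint): Position of the carriage along its straight rail in m: 0 at the start end, 0.16 at the far stop, starting at 0 to 0.02. It stays where it is left; sliding friction about 1.5 N. The notch lies somewhere between 0.07 and 0.13.
- detent_pin (a joint): Drop of the spring-loaded 16 mm ball (and its knob) in m: about 0.0005 while the ball rides on the flat dark steel strip, 0.005 to 0.006 when it sits in the 13 mm wide notch (a gap in the strip). A few mm before the notch's middle the ball starts to drop and pulls the carriage in with some 7 N; pushing out of it again, either way, takes some 11 N, then the force drops off.
- spare_roller: Bystander: green roller, 42 mm across, 22 mm high, behind the rail. Origin at the centre of its underside.
- gauge_block: Bystander: ground steel block 22 x 45 x 25 mm, behind the rail. Origin at the centre of its underside.
- bolt_m10: Bystander: hex bolt 49 mm long, 16 mm high, right of the rail. Origin under its middle.
- spanner_13: Bystander: spanner 190 mm long, 6 mm thick, at the table's front edge. Origin under its middle.

How it is judged:
By the outcome, as a careful person would: the job done as asked, in the order asked, and still so for the second after the job is handed in, while the arm keeps its last pose, push and grip.
It also fails if it takes over 58 s, if anything falls off the work surface, if the arm or the gripper's body presses on something with over 40 N, if the wrist force passes 120 N, or if a joint passes its speed limit or range.

## Working session

There is one attempt and no reset: what is moved stays moved. The work goes in short steps, Python scripts to look and compute and a shell command to move; the robot and the scene stay as the last step left them, time stands still between calls to the robot, and variables do not carry over. Pictures are saved under pics/ and viewed, at most 10 in all, crops included, and the job is handed in when it is done.

```bash
mkdir -p pics; ls; cat > h.py <<'E'
import numpy as np, cv2
from bench import telemetry, cams, robot
def grab(n,f=None):
    d=cams.grab_frame(n)
    if f: cv2.imwrite('pics/'+f,d['img'])
    np.savez('last_'+n+'.npz',**d)
    return d
def load(n): return np.load('last_'+n+'.npz')
def pt(d,u,v,z=None):
    "world point of pixel; by depth or on plane z"
    R=np.array(d['R']);t=np.array(d['t']).ravel();K=np.array(d['mtx'])
    r=np.linalg.inv(K)@[u,v,1.]
    if z is None: return R.T@(r*float(np.median(d['depth'][v-1:v+2,u-1:u+2]))-t)
    c=-R.T@t; w=R.T@r
    return c+w*(z-c[2])/w[2]
E
python3 - <<'E'
from h import *
for n in('top','side'):
    d=grab(n,n+'0.png'); R=np.array(d['R']);print(n,-R.T@np.array(d['t']).ravel(),R.round(3).tolist(),d['mtx'][0][0])
print(telemetry.observe())
E
```

```text
pics
top [ 332.68512434  -26.90286469 1560.46887674] [[0.012, -1.0, 0.002], [-0.989, -0.013, -0.145], [0.145, 0.0, -0.989]] 512.2566238603993
side [469.94635063 958.7752711  632.18191147] [[-0.996, -0.091, 0.013], [-0.058, 0.507, -0.86], [0.072, -0.857, -0.51]] 473.9542112935676
{'clock': 0.1, 'joints': array([-1.50079948e+00,  2.59264159e-01,  1.53594588e+00, -9.73944751e-06,
        1.34799039e+00, -2.02814014e-01]), 'qvel': array([ 0.00176081, -0.00173746, -0.00236046, -0.00163894, -0.00153599,
        0.00057424]), 'effort': array([ 1.86303841e-03, -4.38214874e+01, -2.84645247e+01,  7.21210870e-02,
        3.62201559e-02, -4.55547706e-05]), 'ee_pos': array([ 148.17168588, -529.20085715,  236.71515858]), 'ee_rot': array([-3.11082058e+00, -4.26987760e-01, -1.52628764e-04]), 'force': array([ 0.02312843,  0.10301718, -0.35611434]), 'ft_torque': array([ 0.0444464 , -0.00640596, -0.03292381]), 'grip_force': 0.0, 'finger_gap': 92.9258078841438}
```

View pics/top0.png

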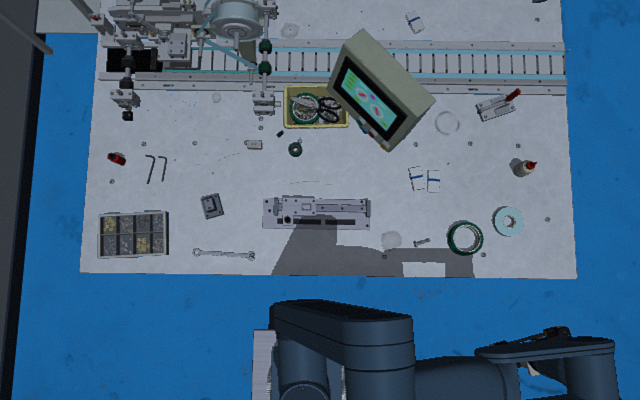

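View pics/side0.png

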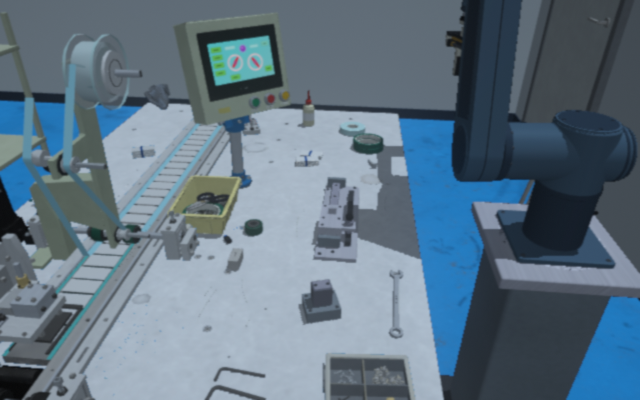

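The top view shows the cradle and plug at about (211,206), the stage from (263,213) to (370,213), and the socket near (307,206). The side view shows the plug at about (321,292) and the carriage at about (335,220). I'll enlarge both.

```bash
python3 - <<'E'
from h import *
a=load('top')['img'][180:240,190:380]; a=cv2.resize(a,None,fx=4.2,fy=4.2,interpolation=cv2.INTER_CUBIC)
b=load('side')['img'][170:330,290:370]
s=load('side')['img']
b1=cv2.resize(s[172:262,300:370],None,fx=3.7,fy=3.7,interpolation=cv2.INTER_CUBIC)
b2=cv2.resize(s[270:330,290:350],None,fx=5.5,fy=5.5,interpolation=cv2.INTER_CUBIC)
out=np.zeros((600,800,3),np.uint8); out[:252,:798]=a
out[256:256+b1.shape[0],:b1.shape[1]]=b1; out[256:256+b2.shape[0],300:300+b2.shape[1]]=b2
cv2.imwrite('pics/crop1.png',out)
E
```

```text
(no output)
```

View pics/crop1.png

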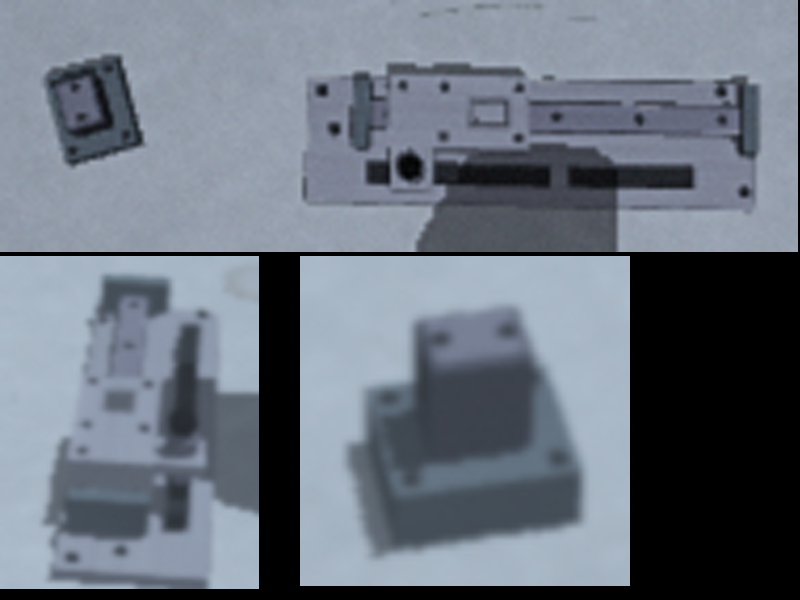

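In the enlarged crop (top part), the plug's top face has corners at about (57,82), (90,72), (103,127) and (70,136). The socket rim runs from (470,99) to (509,125), the knob is at (410,165), and the notch gap is at (559.5,176). In the side part, the socket is near (120,401) and the plug's top face is centred near (471,340).

```bash
cat >> h.py <<'E'
def tri(pairs):
    A=[];b=[]
    for d,u,v in pairs:
        R=np.array(d['R']);t=np.array(d['t']).ravel();K=np.array(d['mtx'])
        x,y,_=np.linalg.inv(K)@[u,v,1.]
        A+=[R[0]-x*R[2],R[1]-y*R[2]]; b+=[x*t[2]-t[0],y*t[2]-t[1]]
    X,r,*_=np.linalg.lstsq(np.array(A),np.array(b),rcond=None); return X,np.sqrt(r)
def cloud(d):
    K=np.array(d['mtx']);Z=np.array(d['depth'],float);v,u=np.indices(Z.shape)
    c=np.stack([(u-K[0,2])/K[0,0]*Z,(v-K[1,2])/K[1,1]*Z,Z],-1)
    return (c-np.array(d['t']).ravel())@np.array(d['R'])
E
python3 - <<'E'
from h import *
T=load('top');S=load('side')
t=lambda x,y:(T,(x+.5)/4.2-.5+190,(y+.5)/4.2-.5+180)
s1=lambda x,y:(S,(x+.5)/3.7-.5+300,(y-255.5)/3.7-.5+172)
s2=lambda x,y:(S,(x-299.5)/5.5-.5+290,(y-255.5)/5.5-.5+270)
P=lambda *a:print(a[0],*[np.round(x,1) for x in a[1:]])
# plug corners: far-left(top view TL)= +x,+y
P('socket',*tri([t(489.5,112),s1(120,401)]))
pt_=[(57,82),(90,72),(103,127),(70,136)]  # (+x+y),(+x-y),(-x-y),(-x+y)
ps=[(419,369),(415,322),(518,308),(531,358)]
c=[]
for a,b in zip(pt_,ps):
    X,r=tri([t(*a),s2(*b)]);P('corner',X,r);c.append(X)
c=np.array(c);P('plugtop',c.mean(0),[np.linalg.norm(c[i]-c[(i+1)%4]) for i in range(4)])
e=lambda v:np.degrees(np.arctan2(v[1],v[0]))
P('yaws',[e(c[0]-c[3]),e(c[1]-c[2]),e(c[0]-c[1])-90,e(c[3]-c[2])-90])
P('plug top only z64',np.mean([pt(*t(*a),64) for a in pt_],0))
for a in (((303,203),(752,208)),((305,77),(745,82))): 
  P('rail yaw',[e(pt(*t(*a[1]),10)-pt(*t(*a[0]),10))])
P('knob z72',pt(*t(410,165),72)); P('notch',pt(*t(559.5,176),16),pt(*t(559.5,176),25))
for n,d in(('top',T),('side',S)):
    C=cloud(d); 
    m=(abs(C[...,0]-430)<120)&(abs(C[...,1]-310)<90)&(C[...,2]>57)&(C[...,2]<72)
    if m.sum():
        q=C[m];P(n+' plugdepth',q.mean(0),[m.sum()]); 
        r=cv2.minAreaRect(q[:,:2].astype(np.float32));print(r)
    m=(abs(C[...,0]-430)<120)&(abs(C[...,1]-0)<140)&(C[...,2]>41)&(C[...,2]<52)
    q=C[m]
    if len(q): P(n+' carriage',q.mean(0),np.percentile(q,2,axis=0),np.percentile(q,98,axis=0))
E
```

```text
socket [513.7   7.2  42.6] [0.2]
corner [530.6 311.1  60.9] [2.6]
corner [536.1 288.1  61.3] [0.]
corner [499.8 277.4  61.1] [3.5]
corner [493.6 300.5  59.6] [3.9]
plugtop [515.  294.3  60.7] [23.6 37.8 24.  38.4]
yaws [16.  16.5 13.5 15. ]
plug top only z64 [512.9 293.6  64. ]
rail yaw [-89.9]
rail yaw [-89.9]
knob z72 [472.3  61.1  72. ]
notch [471.  -43.3  16. ] [470.2 -43.2  25. ]
top plugdepth [514.1 294.7  63.2] [116]
((514.953857421875, 294.52435302734375), (36.445823669433594, 28.918481826782227), 19.66976547241211)
top carriage [508.3  35.7  45.9] [459.6 -19.1  41.3] [537.9  79.2  51. ]
side plugdepth [516.6 299.1  62.3] [239]
((516.5038452148438, 295.8918762207031), (36.09199523925781, 30.980411529541016), 19.030759811401367)
side carriage [509.9  40.8  44.1] [463.  -17.9  41.4] [540.9  80.9  48.7]
```

```bash
python3 -m creep '[[20,-24,0,0],[26,-31.5,0,0],[26,-31.5,0,0],[26,-31.5,0,0],[26,-31.5,0,0],[26,-31.5,0,0],[26,-31.5,0,0],[26,-31.5,0,0],[26,-31.5,0,0],[26,-31.5,0,0],[26,-31.5,0,0],[26,-31.5,0,0]]' 1; python3 -m creep '[[26,-31.5,0,0],[26,-31.5,0,0],[26,-31.5,0,0],[26,-31.5,0,0],[26,-31.5,0,0],[26,-31.5,0,0],[26,-31.5,0,0],[26,-31.5,0,0],[26,-31.5,0,0],[20,-24,0,0]]'; python3 -m creep '[[0,0,0,-0.13],[0,0,0,-0.13],[0,0,0,-0.13],[0,0,0,-0.13],[0,0,5,-0.13],[0,0,10,-0.13],[0,0,15,-0.13],[0,0,15,-0.13],[0,0,20,-0.13],[0,0,20,-0.13],[0,0,15,-0.13],[0,0,10,-0.14]]'
cat > st.py <<'E'
from h import *
from scipy.spatial.transform import Rotation
s=telemetry.observe(); R=Rotation.from_rotvec(s['ee_rot']).as_matrix()
print('t',s['clock'],'pos',s['ee_pos'].round(1),'yaw_y',np.degrees(np.arctan2(R[1,1],R[0,1])).round(2),'F',s['force'].round(1),'T',s['ft_torque'].round(2),'gap',round(s['finger_gap'],1),'grip',round(s['grip_force'],1),'q',s['joints'].round(2))
import sys
if len(sys.argv)>3:
    d=np.array(list(map(float,sys.argv[1:4])))-s['ee_pos']; print('tool delta',(R.T@d).round(1))
E
python3 st.py 514.5 294.7 50
```

```text
clock: 1.3
ee_pos: [343.2, -88.7, 237.4]
ee_rot: [3.112, 0.426, 0.0]
force: [1.2, -0.6, -0.2]
finger_gap: 92.9
grip_force: 0.0
clock: 2.3
ee_pos: [505.1, 276.4, 236.8]
ee_rot: [-3.112, -0.429, 0.001]
force: [0.1, -0.2, 0.3]
finger_gap: 93.0
grip_force: 0.0
clock: 3.5
ee_pos: [503.8, 273.8, 125.6]
ee_rot: [-1.892, -2.506, 0.004]
force: [0.7, 0.4, -0.1]
finger_gap: 92.9
grip_force: 0.0
t 3.5 pos [503.8 273.8 125.6] yaw_y 15.9 F [ 0.7  0.4 -0.1] T [-0.01 -0.07  0.03] gap 92.9 grip 0.0 q [0.3  0.4  1.63 0.   1.12 0.03]
tool delta [17.1 16.2 75.5]
```

```bash
python3 -m creep '[[6,6,0,0],[6,5,0,0],[5,5,0,0],[0,0,15,0],[0,0,20,0],[0,0,10,0],[0,0,0,0]]'; python3 st.py 514.5 294.7 52; python3 - <<'E'
from h import *
for n in('top','side'): grab(n)
a=cv2.resize(load('top')['img'][170:240,170:250],None,fx=5,fy=5,interpolation=cv2.INTER_CUBIC)
b=cv2.resize(load('side')['img'][235:335,280:360],None,fx=5,fy=5,interpolation=cv2.INTER_CUBIC)
o=np.zeros((500,800,3),np.uint8);o[:350,:400]=a;o[:,400:]=b;cv2.imwrite('pics/c2.png',o)
E
```

```text
clock: 4.2
ee_pos: [515.0, 294.9, 81.3]
ee_rot: [-1.9, -2.5, 0.003]
force: [-0.0, -0.6, 0.7]
finger_gap: 93.1
grip_force: 0.0
t 4.2 pos [515.  294.9  81.3] yaw_y 15.54 F [-0.  -0.6  0.7] T [-0.02 -0.06 -0.01] gap 93.1 grip 0.0 q [0.33 0.48 1.62 0.   1.05 0.06]
tool delta [-0.1 -0.4 29.3]
```

View pics/c2.png

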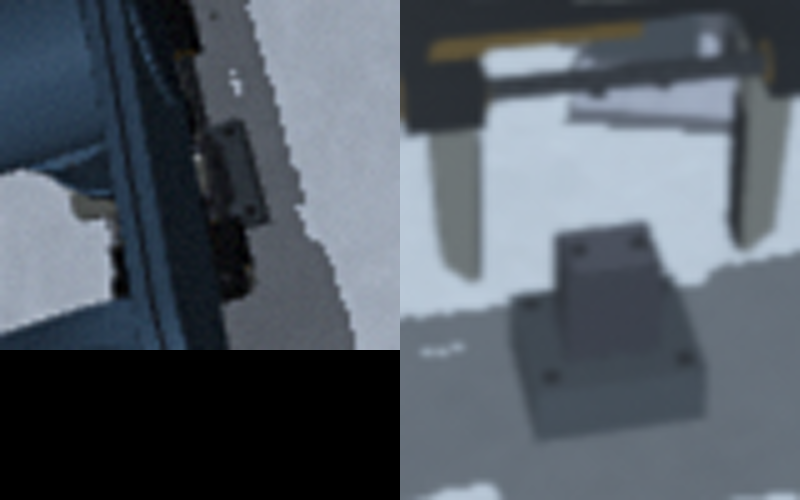

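The side view shows the open fingers on either side of the plug, at about x 460 and 750 in the crop with the plug at 608, so it is centred. I'll lower and grip.

```bash
python3 -m creep '[[0,0,10,0],[0,0,12,0],[0,0,7,0],[0,0,0,0]]'; python3 -m creep '[[0,0,0,0],[0,0,0,0],[0,0,0,0],[0,0,0,0],[0,0,0,0],[0,0,0,0],[0,0,0,0],[0,0,0,0],[0,0,0,0],[0,0,0,0]]' 0.25 25; python3 st.py
```

```text
clock: 4.7
ee_pos: [514.6, 294.4, 51.8]
ee_rot: [-1.899, -2.501, 0.004]
force: [-0.2, 0.1, 0.5]
finger_gap: 93.3
grip_force: 0.0
clock: 5.7
ee_pos: [515.6, 294.8, 53.5]
ee_rot: [-1.9, -2.502, 0.0]
force: [0.3, -0.4, 0.8]
finger_gap: 36.0
grip_force: 24.9
t 5.7 pos [515.6 294.8  53.5] yaw_y 15.58 F [ 0.3 -0.4  0.8] T [-0.13 -0.05 -0.02] gap 36.0 grip 24.9 q [0.33 0.51 1.64 0.   0.98 0.06]
```

```bash
python3 -m creep '[[0,0,-5,0],[0,0,-10,0],[0,0,-15,0],[0,0,-20,0],[0,0,-20,0],[0,0,-10,0],[0,0,0,0]]' 0.25 40; python3 -m creep '[[0,0,0,-0.13],[0,0,0,-0.13],[0,0,0,-0.13],[0,0,0,-0.13],[0,0,0,-0.13],[0,0,0,-0.13],[0,0,0,-0.13],[0,0,0,-0.13],[0,0,0,-0.13],[0,0,0,-0.13],[0,0,0,0],[0,0,0,0]]'; python3 st.py 514 10 133
```

```text
clock: 6.4
ee_pos: [516.8, 295.2, 135.6]
ee_rot: [1.898, 2.5, 0.005]
force: [-0.4, 0.8, -1.1]
finger_gap: 35.7
grip_force: 39.9
clock: 7.6
ee_pos: [515.2, 294.6, 132.7]
ee_rot: [-0.004, -3.14, 0.001]
force: [0.4, 0.2, -0.6]
finger_gap: 35.8
grip_force: 39.9
t 7.6 pos [515.2 294.6 132.7] yaw_y 89.87 F [ 0.4  0.2 -0.6] T [ 0.04 -0.15 -0.03] gap 35.8 grip 39.9 q [ 0.33  0.42  1.57  0.    1.15 -1.24]
tool delta [ 6.000e-01 -2.846e+02 -2.000e-01]
```

```bash
python3 -m creep '[[0,-20,0,0],[0,-28,0,0],[0,-28,0,0],[0,-28,0,0],[0,-28,0,0],[0,-28,0,0],[0,-28,0,0],[0,-28,0,0],[0,-28,0,0],[0,-25,0,0],[0,-18,0,0],[0,0,0,0]]'; python3 st.py 513.9 7.2 133;  python3 - <<'E'
from h import *
for n in('top','side'): grab(n)
a=cv2.resize(load('top')['img'][170:240,255:335],None,fx=5,fy=5,interpolation=cv2.INTER_CUBIC)
b=cv2.resize(load('side')['img'][160:260,290:370],None,fx=5,fy=5,interpolation=cv2.INTER_CUBIC)
o=np.zeros((500,800,3),np.uint8);o[:350,:400]=a;o[:,400:]=b;cv2.imwrite('pics/c3.png',o)
E
```

```text
clock: 8.8
ee_pos: [516.1, 5.8, 133.3]
ee_rot: [0.007, 3.142, -0.001]
force: [-0.4, -0.5, -1.5]
finger_gap: 35.7
grip_force: 39.9
t 8.8 pos [516.1   5.8 133.3] yaw_y 89.76 F [-0.4 -0.5 -1.5] T [ 0.08 -0.13  0.07] gap 35.7 grip 39.9 q [-0.2   0.29  1.76 -0.    1.09 -1.77]
tool delta [2.2 1.4 0.3]
```

View pics/c3.png

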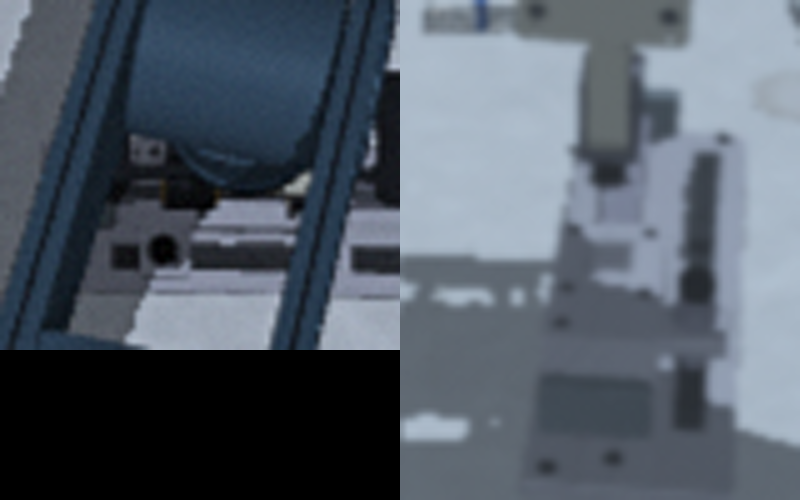

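In the side part, the plug hangs under the near finger, which is centred at about x 608 in the crop. The foot is at x 591–624 with its bottom edge at y≈186, and the socket is at (613,256). I'll check the robot-to-camera bias by projecting the model.

```bash
python3 - <<'E'
from h import *
from scipy.spatial.transform import Rotation
s=telemetry.observe();print(s['ee_pos'])
S=load('side');K=S['mtx']
def pj(X):
    c=S['R']@np.array(X,float)+S['t'].ravel();p=K@c;u,v=p[:2]/p[2];return ((u+.5-290)*5-.5+400).round(1),((v+.5-160)*5-.5).round(1)
x,y,z=516,6,133
for dx in(8,-8):print('foot bottom near',pj((x+dx,y+12,z-44)))
for dx in(14,-14):print('housing bottom near',pj((x+dx,y+14+4,z-28)))
for dx in(7.5,-7.5):print('fingertip outer near',pj((x+dx,y+18+8,z-19)))
print('socket',pj((513.7,7.2,46)),pj((514,7.2,46)))
m=(np.abs(cloud(S)[...,0]-515)<40)
C=cloud(S);q=C[160:260,290:370]
# finger near face points
w=q[(q[...,2]>116)&(q[...,2]<133)&(abs(q[...,1]-30)<30)&(abs(q[...,0]-516)<25)]
print('finger',len(w),w.mean(0).round(1),np.percentile(w,[3,97],axis=0).round(1))
E
```

```text
[515.86481954   7.82945765 133.28833206]
foot bottom near (np.float64(591.7), np.float64(181.2))
foot bottom near (np.float64(626.5), np.float64(183.2))
housing bottom near (np.float64(578.4), np.float64(156.5))
housing bottom near (np.float64(640.1), np.float64(159.9))
fingertip outer near (np.float64(591.9), np.float64(148.5))
fingertip outer near (np.float64(625.3), np.float64(150.4))
socket (np.float64(612.8), np.float64(250.0)) (np.float64(612.2), np.float64(250.0))
finger 76 [516.7  33.2 125. ] [[504.   22.9 116.5]
 [531.   43.3 132.9]]
```

```bash
python3 -m creep '[[1.2,0,5,0],[1.2,0,10,0],[0,0,10,0],[0,0,5,0],[0,0,0,0]]'; for i in 1 2 3 4 ; do python3 -m creep '[[0,0,0,0]]' | grep ee_pos; done;  python3 st.py 513.9 7.2 100;  python3 - <<'E'
from h import *
for n in('side',): grab(n)
b=cv2.resize(load('side')['img'][180:240,300:365],None,fx=8,fy=8,interpolation=cv2.INTER_CUBIC)
cv2.imwrite('pics/c4.png',b)
E
```

```text
clock: 9.4
ee_pos: [512.7, 8.3, 102.1]
ee_rot: [0.002, -3.139, -0.001]
force: [-0.1, -0.2, -1.3]
finger_gap: 35.5
grip_force: 39.9
ee_pos: [513.6, 8.0, 103.2]
ee_pos: [513.9, 7.8, 103.7]
ee_pos: [513.9, 7.7, 103.8]
ee_pos: [513.8, 7.7, 103.8]
t 9.8 pos [513.8   7.7 103.8] yaw_y 90.06 F [-0.4  0.4 -1. ] T [ 0.05 -0.17  0.01] gap 35.9 grip 39.9 q [-0.2   0.33  1.8  -0.    1.01 -1.77]
tool delta [-0.  -0.5  3.8]
```

View pics/c4.png

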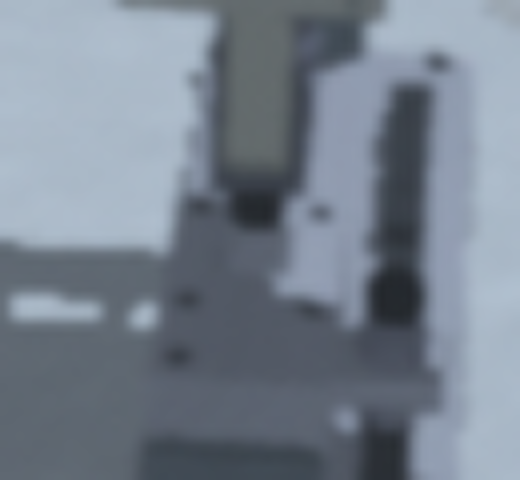

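The foot (centre x≈256, bottom y≈224 in the crop) is directly over the socket patch (centre x≈256, y≈250). I'll descend slowly.

```bash
python3 -m creep '[[0,-0.3,4,0],[0,0,4,0],[0,0,3,0],[0,0,2,0],[0,0,1,0],[0,0,1,0],[0,0,0,0]]'; python3 st.py;python3 -m creep '[[0,0,1.5,0],[0,0,1.5,0],[0,0,1,0],[0,0,0,0]]'; python3 st.py
```

```text
clock: 10.55
ee_pos: [513.6, 7.5, 88.4]
ee_rot: [0.002, -3.141, -0.0]
force: [0.5, 1.1, -1.0]
finger_gap: 35.6
grip_force: 39.9
t 10.55 pos [513.6   7.5  88.4] yaw_y 90.07 F [ 0.5  1.1 -1. ] T [ 0.03 -0.16 -0.  ] gap 35.6 grip 39.9 q [-0.2   0.35  1.82  0.    0.98 -1.77]
clock: 10.95
ee_pos: [513.5, 7.5, 84.3]
ee_rot: [0.002, -3.141, -0.0]
force: [0.1, -0.0, -1.3]
finger_gap: 35.6
grip_force: 39.9
t 10.95 pos [513.5   7.5  84.3] yaw_y 90.07 F [ 0.1 -0.  -1.3] T [-0.   -0.15  0.  ] gap 35.6 grip 39.9 q [-0.2   0.35  1.82  0.    0.97 -1.77]
```

No contact force so far, and the foot tip is about 5 mm below the mouth. I'll continue.

```bash
python3 -m creep '[[0,0,1.5,0],[0,0,1.5,0],[0,0,1.5,0],[0,0,1,0],[0,0,0,0]]'; python3 st.py;python3 -m creep '[[0,0,1.5,0],[0,0,1,0],[0,0,0.5,0],[0,0,0,0]]'; python3 st.py
```

```text
clock: 11.45
ee_pos: [513.5, 7.5, 78.8]
ee_rot: [0.002, -3.141, -0.0]
force: [0.1, -0.6, -0.9]
finger_gap: 35.4
grip_force: 39.9
t 11.45 pos [513.5   7.5  78.8] yaw_y 90.07 F [ 0.1 -0.6 -0.9] T [ 0.07 -0.13 -0.07] gap 35.4 grip 39.9 q [-0.2   0.36  1.83  0.    0.96 -1.77]
clock: 11.85
ee_pos: [513.6, 7.5, 75.9]
ee_rot: [0.002, -3.141, -0.0]
force: [-0.3, 0.0, -0.9]
finger_gap: 36.0
grip_force: 39.9
t 11.85 pos [513.6   7.5  75.9] yaw_y 90.07 F [-0.3  0.  -0.9] T [ 0.1  -0.2  -0.01] gap 36.0 grip 39.9 q [-0.2   0.36  1.83  0.    0.95 -1.77]
```

```bash
python3 -m creep '[[0,0,0.7,0],[0,0,0.7,0],[0,0,0,0]]'; python3 st.py;python3 -m creep '[[0,0,0.6,0],[0,0,0.5,0],[0,0,0,0]]'; python3 st.py
```

```text
clock: 12.15
ee_pos: [513.7, 7.5, 75.4]
ee_rot: [-0.002, 3.141, -0.0]
force: [-2.6, -0.6, 7.6]
finger_gap: 35.6
grip_force: 39.9
t 12.15 pos [513.7   7.5  75.4] yaw_y 90.08 F [-2.6 -0.6  7.6] T [ 0.11  0.33 -0.09] gap 35.6 grip 39.9 q [-0.2   0.37  1.83 -0.    0.95 -1.77]
clock: 12.45
ee_pos: [513.8, 7.5, 75.4]
ee_rot: [-0.002, 3.14, -0.001]
force: [-4.8, 1.1, 16.3]
finger_gap: 35.8
grip_force: 39.9
t 12.45 pos [513.8   7.5  75.4] yaw_y 90.08 F [-4.8  1.1 16.3] T [ 0.18  0.89 -0.  ] gap 35.8 grip 39.9 q [-0.2   0.36  1.83 -0.    0.95 -1.77]
```

Firm stop at z≈75.4, which matches the shoulder seated. I'll ease the push and slide the carriage.

```bash
python3 -m creep '[[0,0,-0.7,0],[0,-2,0,0],[0,-5,0,0],[0,-8,0,0],[0,-10,0,0],[0,-10,0,0],[0,-5,0,0],[0,0,0,0]]'; python3 st.py; python3 -m creep '[[0,-5,0,0],[0,-10,0,0],[0,-10,0,0],[0,-10,0,0],[0,-10,0,0],[0,-5,0,0],[0,0,0,0]]'; python3 st.py;  python3 - <<'E'
from h import *
for n in('top','side'): grab(n)
a=cv2.resize(load('top')['img'][180:240,255:385],None,fx=6,fy=6,interpolation=cv2.INTER_CUBIC)
cv2.imwrite('pics/c5.png',a)
E
```

```text
clock: 13.25
ee_pos: [513.6, -33.1, 75.4]
ee_rot: [-0.002, 3.141, -0.001]
force: [-4.6, -0.3, 11.6]
finger_gap: 36.1
grip_force: 39.9
t 13.25 pos [513.6 -33.1  75.4] yaw_y 90.06 F [-4.6 -0.3 11.6] T [-0.15  0.67  0.01] gap 36.1 grip 39.9 q [-0.28  0.37  1.83 -0.    0.95 -1.85]
clock: 13.95
ee_pos: [513.3, -83.2, 75.4]
ee_rot: [0.002, -3.141, 0.001]
force: [-4.8, -1.6, 10.8]
finger_gap: 35.5
grip_force: 39.9
t 13.95 pos [513.3 -83.2  75.4] yaw_y 90.06 F [-4.8 -1.6 10.8] T [-0.17  0.87  0.04] gap 35.5 grip 39.9 q [-0.37  0.37  1.81 -0.    0.95 -1.95]
```

View pics/c5.png

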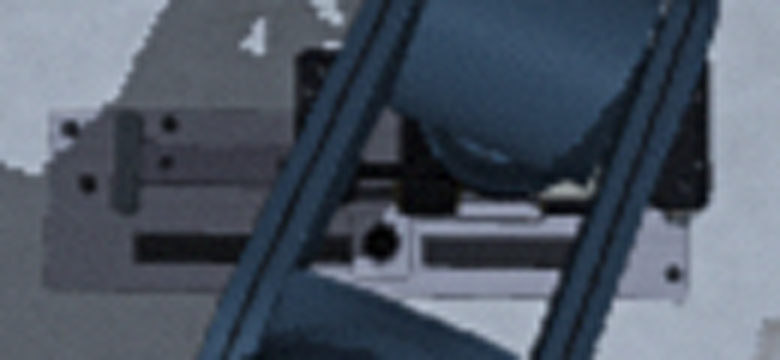

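The carriage followed: the knob is at (381,242) in the crop and the notch is expected near x≈407, so about 13 mm remain. I'll go on in small steps.

```bash
python3 -m creep '[[0,-3,0,0],[0,-3,0,0],[0,-2,0,0],[0,0,0,0]]' | egrep 'pos|force'; for i in 1 2 3; do python3 -m creep '[[0,-1,0,0],[0,0,0,0]]' | egrep 'pos|^force'; done
```

```text
ee_pos: [513.2, -91.2, 75.4]
force: [-6.4, -1.8, 11.8]
grip_force: 39.9
ee_pos: [513.3, -92.4, 75.4]
force: [-5.3, -4.2, 11.5]
ee_pos: [513.7, -93.7, 75.4]
force: [-2.6, -4.2, 8.0]
ee_pos: [513.9, -95.7, 75.5]
force: [-4.3, -7.9, 7.8]
```

The ball is pulling the carriage in (Fy −7.9 N), so I'll follow it until the force balances.

```bash
for i in 1 2; do python3 -m creep '[[0,-0.7,0,0],[0,0,0,0],[0,0,0,0]]' | egrep 'pos|^force'; done; python3 -m creep '[[0,-0.5,0,0],[0,0,0,0],[0,0,0,0]]' | egrep 'pos|^force'
```

```text
ee_pos: [513.9, -95.9, 75.4]
force: [-3.5, -5.0, 9.4]
ee_pos: [514.0, -96.1, 75.4]
force: [-3.2, -2.8, 8.1]
ee_pos: [513.9, -96.1, 75.4]
force: [-3.1, -1.9, 9.2]
```

```bash
python3 -m creep '[[0,-0.3,0,0],[0,0,0,0],[0,0,0,0],[0,0,0,0],[0,0,0,0]]'; python3 st.py; python3 - <<'E'
from h import *
S0=load('side'); S1=grab('side')
T0=load('top');T1=grab('top')
for d in(S0,S1,T0,T1):
    C=cloud(d);m=(abs(C[...,0]-472)<9)&(abs(C[...,1]+37)<20)&(C[...,2]>55)&(C[...,2]<85)
    q=C[m];print(m.sum(),np.percentile(q[:,2],[50,75,90]).round(1) if m.sum() else '')
a=[cv2.resize(np.asarray(d['img'])[175:240,305:365],None,fx=6.5,fy=6.5,interpolation=cv2.INTER_CUBIC) for d in(S0,S1)]
cv2.imwrite('pics/c6.png',np.hstack(a))
E
```

```text
clock: 16.45
ee_pos: [513.9, -96.2, 75.4]
ee_rot: [-0.002, 3.141, -0.002]
force: [-3.9, -1.6, 8.3]
finger_gap: 35.8
grip_force: 39.9
t 16.45 pos [513.9 -96.2  75.4] yaw_y 90.08 F [-3.9 -1.6  8.3] T [-0.02  0.49  0.03] gap 35.8 grip 39.9 q [-0.4   0.38  1.81 -0.    0.95 -1.97]Traceback (most recent call last):
  File "<stdin>", line 5, in <module>
  File "h.py", line 24, in cloud
    K=np.array(d['mtx']);Z=np.array(d['depth'],float);v,u=np.indices(Z.shape)
                                    ~^^^^^^^^^
    return format.read_array(
           ~~~~~~~~~~~~~~~~~^
        bytes,
        ^^^^^^
    ...<2 lines>...
        max_header_size=self.max_header_size
        ^^^^^^^^^^^^^^^^^^^^^^^^^^^^^^^^^^^^
    )
    ^
    data = _read_bytes(fp, read_size, "array data")
    r = fp.read(size - len(data))
    data = self._read1(n)
    self._update_crc(data)
    ~~~~~~~~~~~~~~~~^^^^^^
    raise BadZipFile("Bad CRC-32 for file %r" % self.name)
zipfile.BadZipFile: Bad CRC-32 for file 'depth.npy'
```

```bash
python3 - <<'E'
from h import *
for n in('side','top'):
    d=grab(n); C=cloud(d)
    m=(abs(C[...,0]-472)<10)&(abs(C[...,1]+43)<14)&(C[...,2]>53)&(C[...,2]<85)
    q=C[m];print(n,m.sum(),np.percentile(q[:,2],[25,50,75,95]).round(1) if m.sum() else '')
    k=(abs(C[...,0]-515)<25)&(abs(C[...,1]+75)<45)&(C[...,2]>40)&(C[...,2]<52);print(' carriage top',k.sum(),np.median(C[k][:,2]) if k.sum() else '')
    if n=='side':a=cv2.resize(d['img'][175:240,305:365],None,fx=6.5,fy=6.5,interpolation=cv2.INTER_CUBIC)
    else:b=cv2.resize(d['img'][190:240,300:360],None,fx=6.5,fy=6.5,interpolation=cv2.INTER_CUBIC)
o=np.zeros((423,780,3),np.uint8);o[:a.shape[0],:390]=a;o[:b.shape[0],390:]=b;cv2.imwrite('pics/c6.png',o)
E
```

```text
side 44 [57.4 61.1 64.2 65.6]
 carriage top 291 44.222599954335664
top 32 [60.8 64.1 66.1 70.1]
 carriage top 64 44.84951750765875
```

View pics/c6.png

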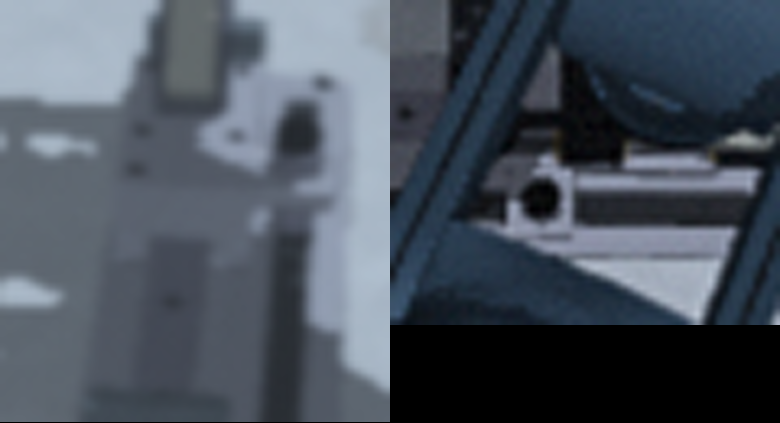

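The knob is at x≈323 px, over the notch, and its top is down to about 66 mm from 72. The housing sits flush on the carriage. The forces are balanced, so I'll hand it in.

```bash
python3 -c "
from bench import robot
print(robot.finish_job())"
```

```text
the job is handed in; nothing more can be done
None
```

I handed the job in at about 17 s: the plug is fully home in the socket and still gripped at 40 N, and the carriage has clicked into the notch after about 104 mm of travel, with the knob about 6 mm lower; the result of the judging was not reported back.

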